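# Hold the nut mill's bayonet lid at the pulse position

## Task

Put the loose lid on the nut mill: lower its two lugs through the two slots of the collar until it sits on the bottom, then twist it clockwise (seen from above), against the spring, to the pulse position about halfway to the lock click, never going over the click. Finish while still gripping the lid and holding it at that half-way turn, as it springs back if let go; keep the lid upright throughout and leave the bowl, the cutter and the jar where they stand.

Things in the scene. Friction and masses are not known exactly. Their poses are not given: they have to be found in the camera images.
- lid: Loose aluminium lid, 0.17 to 0.35 kg, upright on the table. Origin: centre of its underside, z up. Round body 56 mm across, 34 mm high. Two bayonet lugs at its foot stick out along +x and -x, each 10 mm wide (y), 8 mm high (z 0 to 8), 74 mm from tip to tip. A half turn about z gives the same lid.
- grip (a point): Middle of the lid's black grip bar, on the lid's axis, 57 mm above its underside; axes as the lid's. The bar runs along x on top of the lid: 50 mm long, 14 mm thick (y), z 34 to 74 mm above the lid's underside.
- mill: Countertop nut mill, fixed to the table: round white housing, 120 mm across at the foot, with a steel collar on top, 104 mm across, rim at z 86 mm. Origin: centre of its underside, on the table, z up. Its slots lie along x and -x. Marks on the rim, on both sides: a dot at the slot, a thin bar at the halfway turn, a square at the lock.
- mouth (a point): Centre of the collar's mouth, on the mill's axis, at rim height; axes as the mill's. Mouth: 61 mm round hole with two slots 15 mm wide along x and -x, reaching 44 mm from the axis, through a lip whose underside is 6 mm below the rim. The lugs pass down the slots (lid x along mill x, either way round).
- seat (a point): Point on the mill's axis, 16 mm below the mouth and 70 mm above the mill's underside, where the centre of the lid's underside rests when fully down. There the lugs have over 1.5 mm of room under the lip and the lid can be turned clockwise. Axes as the mill's.
- rotor (a joint): Sprung ring in the collar that the lugs turn (0.07 rad of play each way). 0 at rest, gaps under the slots; grows (rad) as the lid turns clockwise from above. Spring: 0.08 N m at 0, plus 0.2 N m per rad. The lugs meet sprung catch pins at about 0.95 and click over them past 1.3; halfway (pulse) is 0.65. Readable while the lid is held.
- bowl: Bystander: steel bowl, 124 mm across, 60 mm high, loose. Origin at the centre of its underside.
- cutter: Bystander: round steel biscuit cutter, 68 mm across, 30 mm high, loose. Origin at the centre of its underside.
- jar: Bystander: glass jar with metal cap, 64 mm across, 90 mm high, loose. Origin at the centre of its underside.
Things that resemble listed ones, but are neither listed nor needed, are in the scene too. Leave any orange look-alike of the lid alone.

How it is judged:
By the outcome, as a careful person would: the job done as asked, in the order asked, and still so for the second after the job is handed in, while the arm keeps its last pose, push and grip.
It also fails if it takes over 45 s, if anything falls off the work surface, if the arm or the gripper's body presses on something with over 40 N, if the wrist force passes 120 N, or if a joint passes its speed limit or range.

## Robot

A 7-joint arm with a two-finger parallel gripper is mounted at the origin on the work surface. World frame = base frame: x ahead of the robot, y to its left, z up, the work surface at z = 0. Lengths are in m, angles in rad, forces in N, time in s.
With the tool pointing down it reaches from about 0.35 to 0.9 m from the base axis. Payload 7.2 kg.
Tool frame: the origin (TCP) lies at the very end of the fingers, on their centre line; the grasp point (between the pads) lies 19 mm behind it; z points along the fingers, y is the direction in which the jaws open and shut (so a half turn about z gives the same grasp; the last joint's range is limited). The gripper opens to 88 mm and grips with 3 to 60 N. Pads are 20 mm wide; open, the fingers measure 115 mm over their backs; the gripper's body (75 mm by 178 mm) begins 61 mm behind the grasp point.
Start: joints at [-1.169, 0.411, -0.013, 1.596, 0.006, 1.134, -0.082], TCP at [0.283, 0.557, 0.189] pointing down, gripper open.
Joint ranges: [-2.95, 2.95], [-0.29, 1.99], [-1.47, 1.44], [0.14, 2.54], [-1.03, 4.17], [0.13, 1.85], [-2.86, 2.86]. Speed limits (rad/s): [2.39, 2.39, 3.01, 3.01, 3.14, 3.14, 3.14].

## Interface

Orientations are given as a unit quaternion [x, y, z, w].
In Python, from rig import manip gives the robot as it stands.
- The arm moves only by the shell command python3 -m creep 'ROWS' [FORCE]. ROWS is JSON, a list that holds one entry, the list of rows, each a list of 7 numbers: the shift along the world's x, y, z in m, then the turn, a rotation vector about the world's x, y, z in rad, then the finger opening in m, from 0 to 0.0878. In form: [[[x, y, z, wx, wy, wz, jaw], ...]]. A call has 1 to 8 rows; each row shifts and turns the commanded pose from where the row before left it; what a row does not reach is not made up. A row lasts 1/8 s, in which the tool goes at most 62.5 mm and 10.7 degrees, less where a joint would pass 70% of its speed; a pose out of reach is approached as far as the arm can. A call with a gripper value outside its range is refused whole. The fingers move at their own pace and stop on an object; FORCE is the grip in N (left out, the last holds). Time passes only in rows, so rows that do not move let the fingers close. It gives the time, the measured TCP pose, the force and the opening at its end, in the units of the state.
- manip.read_state(): the state, without advancing time (a new reading comes with each control period).
- manip.snapshot(name): name is "side" or "top" or "wrist"; returns a dict with "img" (384x512x3 uint8, blue, green, red), "fx", "fy", "cx", "cy" (pixels), "k1" (the pictures are not rectified: a ray, as slopes to the right and down, at radius r is drawn at 1 + k1 r^2 times it, then the intrinsics apply), "rvec" (rotation vector, rad) and "tvec" (3), from world to camera coordinates, as OpenCV has them; the wrist camera has in their place "T_tool_cam" (4x4, takes a point from camera to tool coordinates, whose origin is the TCP and whose axes are the flange's). Camera axes: x right, y down, z forward; pixel columns grow to the right and rows downward; lengths in m; the calibration is good to about 2 mm. A picture is of the moment at which its call begins: read the wrist's pose just before it. There is no depth.
- manip.sign_off(): hands the job in, once; it reports no verdict.
The state is a dict: "t": time; "q": joint angles; "joint_velocities": joint speeds; "tau": joint torques, N m; "position": TCP position; "orientation": TCP orientation; "wrist_force": force on the tool from outside, world axes, zero at the start; "moment": the same for the moment, N m; "grip_width": opening from 0.0 (shut) to 1.0 (fully open).
Only numpy, scipy, OpenCV 4.12 (cv2) and the standard library are available. Lean on these libraries where they do the work, as an engineer would, in place of code of your own. Each camera call takes 0.05 s, during which the arm holds its last target. There are 200 camera calls.

## Working session

There is one attempt and no reset: what is moved stays moved. The work goes in short steps, Python scripts to look and compute and a shell command to move; the robot and the scene stay as the last step left them, time stands still between calls to the robot, and variables do not carry over. Pictures are saved under pics/ and viewed, about 8 in all and at most 12, crops included, and the job is handed in when it is done.

```bash
mkdir -p pics; cat > h.py <<'E'
import numpy as np,cv2
from rig import manip
from scipy.spatial.transform import Rotation as R
def cam(s,st=None):
    if "rvec" in s:
        M=cv2.Rodrigues(np.array(s["rvec"],float))[0]; t=np.array(s["tvec"],float).ravel()
        return M.T,-M.T@t
    T=np.array(s["T_tool_cam"]);Rt=R.from_quat(st["orientation"]).as_matrix()
    return Rt@T[:3,:3],Rt@T[:3,3]+np.array(st["position"])
def ray(s,uv,st=None):
    Rw,c=cam(s,st)
    x=(uv[0]-s["cx"])/s["fx"];y=(uv[1]-s["cy"])/s["fy"];rd=np.hypot(x,y);r=rd
    for _ in range(20): r=rd/(1+s["k1"]*r*r)
    k=r/rd if rd>0 else 1
    return c,Rw@np.array([x*k,y*k,1])
def plane(s,uv,z,st=None):
    c,d=ray(s,uv,st); return c+d*(z-c[2])/d[2]
def pix(s,p,st=None):
    Rw,c=cam(s,st);v=Rw.T@(np.array(p)-c);x,y=v[:2]/v[2];k=1+s["k1"]*(x*x+y*y)
    return np.array([s["fx"]*x*k+s["cx"],s["fy"]*y*k+s["cy"]])
def snap(n):
    st=manip.read_state();return manip.snapshot(n),st
E
python3 - <<'E'
from h import *
import pickle
st=manip.read_state();print(st)
im=[]
for n in("top","side"):
    s,_=snap(n);pickle.dump(s,open(n+".pkl","wb"));im.append(s["img"]);cv2.imwrite(f"pics/{n}0.png",cv2.resize(s["img"],(800,600),interpolation=cv2.INTER_CUBIC))
    print(n,cam(s)[1],s["fx"],s["k1"])
E
```

```text
{'t': 0.0, 'q': array([-1.16920038,  0.41191345, -0.01269315,  1.59702651,  0.00560027,
        1.13424993, -0.08221003]), 'joint_velocities': array([-0.00016462,  0.00021277,  0.00043313,  0.00096814, -0.00054053,
       -0.00151554, -0.00079855]), 'tau': array([-7.50516319e-04, -5.87954772e+01,  6.41446207e-01, -2.91074342e+01,
       -5.39019553e-02,  1.83929951e-02,  1.08592392e-04]), 'position': array([0.28274792, 0.55678588, 0.18840793]), 'orientation': array([ 2.32744984e-01,  9.72537486e-01, -7.70942276e-04, -1.23900791e-04]), 'wrist_force': array([-0.16283627, -0.28094447, -0.76300273]), 'moment': array([-0.02140639, -0.06253149, -0.00343249]), 'grip_width': 1.001542255138303}
top [ 0.48953985 -0.01893262  1.42226907] 403.49316799214114 -0.013733231180569733
side [ 0.06046465 -0.80324508  0.92314241] 403.63829543457786 0.0037491958201497466
```

View pics/top0.png

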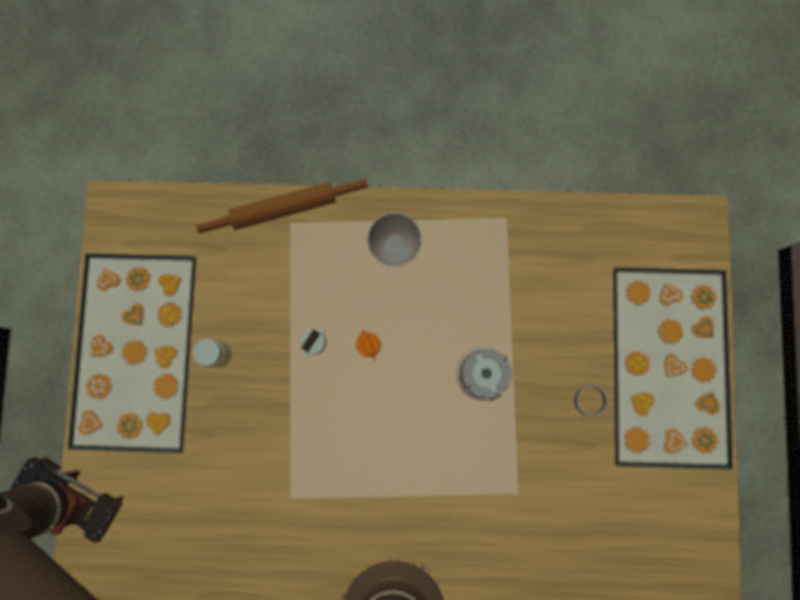

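View pics/side0.png

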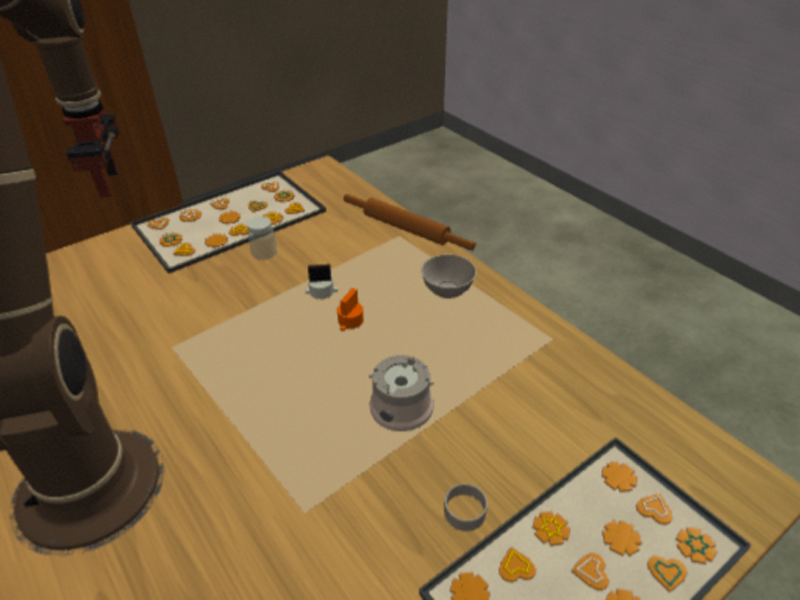

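The top view shows three candidates: the aluminium lid with black bar at (313,341), the orange look-alike at (368,345), and the cutter ring at (590,400). The mill is at (487,374). The listed lid is the aluminium one with the black bar, at (320,282) in the side view. I'll measure roughly, then check it in a crop.

```bash
python3 - <<'E'
from h import *
import pickle
s=pickle.load(open("top.pkl","rb"));im=s["img"]
k=.64
roi=np.zeros(im.shape[:2],np.uint8);roi[205:233,188:214]=1
m=((im.max(2)<70)&(roi>0)).astype(np.uint8)
c=max(cv2.findContours(m,0,1)[0],key=cv2.contourArea);r=cv2.minAreaRect(c);b=cv2.boxPoints(r)
print("bar",r,plane(s,r[0],.074)[:2],[plane(s,p,.074)[:2].round(3) for p in b])
print("mill",plane(s,(486*k,374*k),.086))
cv2.imwrite("pics/crop.png",np.hstack([cv2.resize(im[200:236,185:245],None,fx=7,fy=7,interpolation=2)[:252,:400],cv2.resize(im[215:263,285:335],None,fx=5.25,fy=5.25,interpolation=2)[:252]]))
print(manip.snapshot("wrist")["T_tool_cam"])
E
```

```text
bar ((198.4324188232422, 217.59458923339844), (3.9524197578430176, 12.787240982055664), 35.537681579589844) [0.57839215 0.19497397] [array([0.564, 0.212]), array([0.6  , 0.189]), array([0.593, 0.178]), array([0.557, 0.201])]
mill [ 0.51627062 -0.18128532  0.086     ]
[[-2.00542419e-05 -9.65521275e-01 -2.60324157e-01  7.09602658e-02]
 [ 9.99999795e-01 -1.85859103e-04  6.12300763e-04  3.10301070e-04]
 [-6.39573027e-04 -2.60324092e-01  9.65521081e-01 -1.94109558e-01]
 [ 0.00000000e+00  0.00000000e+00  0.00000000e+00  1.00000000e+00]]
```

View pics/crop.png

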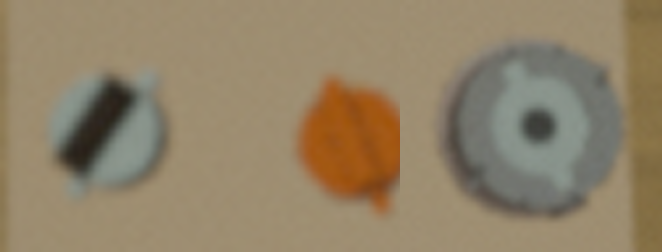

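The crop confirms the lid: a black bar on an aluminium body, yaw about -32°. The orange one has an offset bar and I leave it alone. The mill slots run up-left to down-right, yaw about +26°. Next I look at the mill with the wrist camera.

```bash
python3 -m creep '[[[0.02,-0.054,0.003,0,0,0,0.0878],[0.02,-0.054,0.003,0,0,0,0.0878],[0.02,-0.054,0.003,0,0,0,0.0878],[0.02,-0.054,0.003,0,0,0,0.0878],[0.02,-0.054,0,0,0,0,0.0878],[0.02,-0.054,0,0,0,0,0.0878],[0.02,-0.054,0,0,0,0,0.0878],[0.02,-0.054,0,0,0,0,0.0878]]]' 
python3 -m creep '[[[0.02,-0.054,0,0,0,0,0.0878],[0.02,-0.054,0,0,0,0,0.0878],[0.02,-0.054,0,0,0,0,0.0878],[0.02,-0.054,0,0,0,0,0.0878],[0.02,-0.054,0,0,0,0,0.0878],[0.02,-0.054,0,0,0,0,0.0878],[0,0,0,0,0,0,0.0878],[0,0,0,0,0,0,0.0878]]]'
python3 - <<'E'
from h import *
import pickle
s,st=snap("wrist");pickle.dump((s,st),open("wm.pkl","wb"));cv2.imwrite("pics/wm.png",s["img"])
print(st["t"],st["position"],st["orientation"],st["q"].round(2))
E
```

```text
t: 1.15
position: [0.4433, 0.1235, 0.2014]
orientation: [0.233, 0.973, 0.0, 0.0]
wrist_force: [0.6, 0.1, 0.9]
grip_width: 1.001
t: 2.15
position: [0.5626, -0.1982, 0.2006]
orientation: [0.233, 0.973, 0.0, -0.001]
wrist_force: [0.3, -0.2, -0.7]
grip_width: 0.998
2.15 [ 0.56259199 -0.19821127  0.20064336] [ 2.32827648e-01  9.72517770e-01  1.84748411e-04 -6.63417463e-04] [-0.09  0.37  0.47  1.68 -0.18  1.14  1.53]
```

View pics/wm.png

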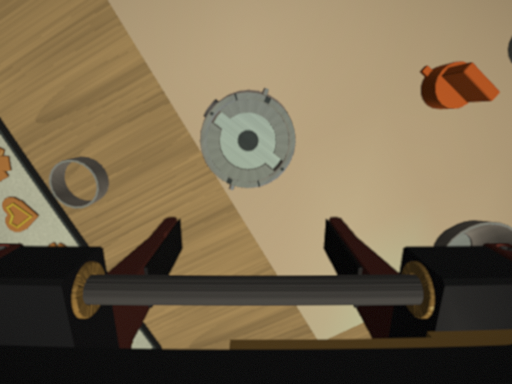

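The wrist view shows the mill at (248,139), with slots towards about (220,117) and (278,162). Rectify at rim height for an exact measurement.

```bash
cat > rect.py <<'E'
from h import *
def rect(s,st,c,z,half=.07,n=560):
    g=np.linspace(-half,half,n)
    # image right = -y, up = +x
    X=c[0]-g[:,None]+0*g;Y=c[1]-g[None,:]+0*g[:,None]
    Rw,cc=cam(s,st);P=np.stack([X,Y,0*X+z],-1)-cc;v=P@Rw
    x=v[...,0]/v[...,2];y=v[...,1]/v[...,2];k=1+s["k1"]*(x*x+y*y)
    return cv2.remap(s["img"],(s["fx"]*x*k+s["cx"]).astype(np.float32),(s["fy"]*y*k+s["cy"]).astype(np.float32),cv2.INTER_CUBIC)
E
python3 - <<'E'
from rect import *
import pickle
s,st=pickle.load(open("wm.pkl","rb"))
c=plane(s,(248,139),.086,st);print(c)
t=pickle.load(open("top.pkl","rb"))
a=rect(s,st,c,.086);b=rect(t,None,c,.086)
cv2.imwrite("pics/rect.png",cv2.resize(a,(560,560)))
def meas(a,nm):
    hsv=cv2.cvtColor(a,cv2.COLOR_BGR2HSV);print(nm,"centre px",a[280,330],hsv[280,330],"collar",a[280,440],hsv[280,440])
meas(a,"w");meas(b,"t");cv2.imwrite("pics/rectt.png",b)
E
```

```text
[ 0.52001568 -0.18156907  0.086     ]
w centre px [134 150 138] [ 53  27 150] collar [118 133 128] [ 40  29 133]
t centre px [129 137 128] [ 63  17 137] collar [109 116 112] [ 47  15 116]
```

View pics/rect.png

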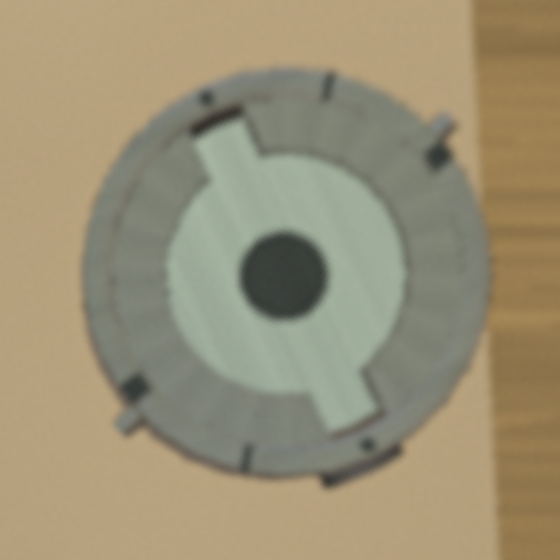

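The rectified view (0.25 mm/px) shows dots at (207,97) and (367,444), bars at (329,87) and (247,459), and squares at (438,157) and (133,388). The centre is about (287,272) and the slot yaw about 24.8°. Cross-check the centre with the top camera while moving to view the lid.

```bash
python3 - <<'E'
from rect import *
import pickle
c=np.array([.5218,-.1834])
for nm,(s,st) in (("w",pickle.load(open("wm.pkl","rb"))),("t",(pickle.load(open("top.pkl","rb")),None))):
    a=rect(s,st,c,.086)
    # light floor / dark hole on floor z=.07
    b=rect(s,st,c,.070);g=cv2.GaussianBlur(b.max(2),(9,9),0)
    m=((g<95)).astype(np.uint8);m[:200]=0;m[360:]=0;m[:,:200]=0;m[:,360:]=0
    cn=max(cv2.findContours(m,0,1)[0],key=cv2.contourArea);(u,v),r=cv2.minEnclosingCircle(cn);M=cv2.moments(cn);u,v=M['m10']/M['m00'],M['m01']/M['m00']
    print(nm,"hole",c[0]-(v-279.5)*.0002504,c[1]-(u-279.5)*.0002504,r*.25)
    g=cv2.GaussianBlur(cv2.cvtColor(a,6),(7,7),1.5).astype(float)
    hs=cv2.cvtColor(a,cv2.COLOR_BGR2HSV)[...,1].astype(float)
    pts=[]
    for th in np.arange(0,2*np.pi,.05):
        rr=np.arange(185,232);u=279.5+rr*np.cos(th);v=279.5+rr*np.sin(th)
        p=cv2.GaussianBlur(cv2.remap(hs.astype(np.float32),u[None].astype(np.float32),v[None].astype(np.float32),1),(7,1),2)[0]
        j=np.argmax(np.diff(p));
        pts.append((u[j],v[j]))
    p=np.array(pts)
    for _ in range(4):
        A=np.c_[2*p,np.ones(len(p))];x=np.linalg.lstsq(A,(p**2).sum(1),rcond=None)[0];R0=np.sqrt(x[2]+x[0]**2+x[1]**2)
        e=abs(np.hypot(*(p-x[:2]).T)-R0);p=p[e<max(2.5,1.5*np.median(e))]
    print("rim",c[0]-(x[1]-279.5)*.0002504,c[1]-(x[0]-279.5)*.0002504,R0*.25,len(p))
E
python3 -m creep '[[[0.01,0.05,0,0,0,0,0.0878],[0.01,0.05,0,0,0,0,0.0878],[0.01,0.05,0,0,0,0,0.0878],[0.01,0.05,0,0,0,0,0.0878],[0.01,0.05,0,0,0,0,0.0878],[0.01,0.05,0,0,0,0,0.0878],[0.01,0.05,0,0,0,0,0.0878],[0,0.025,0,0,0,0,0.0878]]]'
python3 -m creep '[[[0,0,0,0,0,0,0.0878],[0,0,0,0,0,0,0.0878]]]'
python3 - <<'E'
from rect import *
import pickle
s,st=snap("wrist");pickle.dump((s,st),open("wl.pkl","wb"))
c=np.array([.578,.195])
print(st["position"],st["orientation"],pix(s,[.578,.195,.074],st))
a=rect(s,st,c,.074,.06,480)
g=a.max(2);m=(g<60).astype(np.uint8)
for cn in cv2.findContours(m,0,1)[0]:
    if cv2.contourArea(cn)>800: print(cv2.minAreaRect(cn))
cv2.imwrite("pics/lid.png",np.hstack([a,rect(s,st,c,.008,.06,480)])[:, :800*2][:480])
cv2.imwrite("pics/lid.png",cv2.resize(cv2.imread("pics/lid.png"),(800,400)))
E
```

```text
w hole 0.5220513708722477 -0.18337251085073866 11.062807083129883
rim 0.5216495824567766 -0.18326588136508296 50.85631509413315 97
t hole 0.519498096431957 -0.18279511589883593 9.683551788330078
rim 0.5192030325773723 -0.18143647075887226 51.274662139991285 51
t: 3.2
position: [0.6316, 0.1816, 0.201]
orientation: [0.23, 0.973, 0.001, -0.001]
wrist_force: [0.1, -0.1, -0.1]
grip_width: 0.999
t: 3.45
position: [0.6328, 0.1741, 0.2015]
orientation: [0.234, 0.972, -0.001, 0.0]
wrist_force: [1.5, -0.7, 0.6]
grip_width: 1.004
[0.63279096 0.17407621 0.20153695] [ 2.33574435e-01  9.72338754e-01 -5.28410754e-04  2.26094688e-04] [246.60285429 126.06727558]
((230.73934936523438, 223.11062622070312), (46.902339935302734, 190.43145751953125), 31.574188232421875)
```

View pics/lid.png

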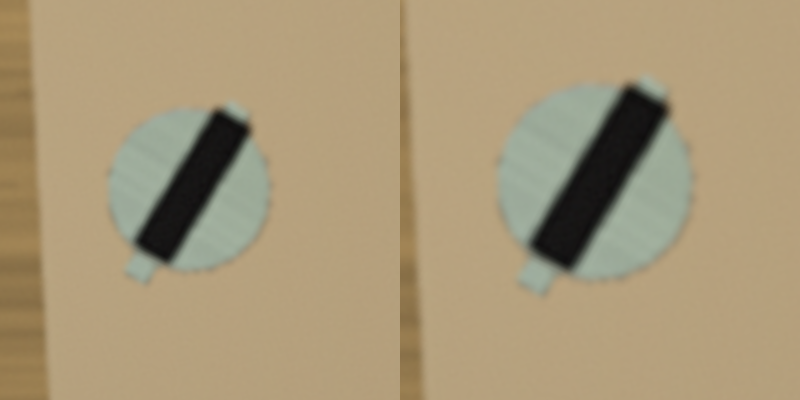

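The lid close-up agrees with the description, with its bar centre near (193,185) in the left half. That gives lid ≈ (0.582, 0.197) and yaw -31.6°. Move over it, turn, descend and check before closing.

```bash
python3 -m creep '[[[-0.025,0.0115,0,0,0,-0.08,0.0878],[-0.0257,0.0116,-0.03,0,0,0,0.0878],[0,0,-0.05,0,0,0,0.0878],[0,0,-0.03,0,0,0,0.0878],[0,0,0,0,0,0,0.0878],[0,0,0,0,0,0,0.0878]]]'
python3 - <<'E'
from h import *
st=manip.read_state();print(st["position"],R.from_quat(st["orientation"]).as_matrix()[:,0],st["q"].round(2))
E
```

```text
t: 4.25
position: [0.5834, 0.1983, 0.0928]
orientation: [0.272, 0.962, 0.0, 0.001]
wrist_force: [0.1, 0.0, 0.3]
grip_width: 0.996
[0.58341996 0.19832466 0.0927781 ] [-0.85166543  0.52408419 -0.00132676] [-0.65  0.5   0.34  1.74 -0.2   0.93  0.79]
```

```bash
python3 -m creep '[[[-0.001,-0.001,-0.028,0,0,0,0.0878],[0,0,-0.025,0,0,0,0.0878],[0,0,0,0,0,0,0.0878],[0,0,0,0,0,0,0.03],[0,0,0,0,0,0,0.01],[0,0,0,0,0,0,0.0],[0,0,0,0,0,0,0.0],[0,0,0,0,0,0,0.0]]]' 60
python3 -m creep '[[[0,0,0,0,0,0,0.0],[0,0,0,0,0,0,0.0]]]'
```

```text
t: 5.25
position: [0.5813, 0.1984, 0.0384]
orientation: [0.271, 0.962, 0.0, 0.0]
wrist_force: [0.4, 0.0, -0.0]
grip_width: 0.472
t: 5.5
position: [0.5812, 0.1984, 0.0382]
orientation: [0.271, 0.962, -0.0, -0.0]
wrist_force: [-0.3, -0.7, -0.0]
grip_width: 0.242
```

```bash
python3 -m creep '[[[0,0,0,0,0,0,0.0],[0,0,0,0,0,0,0.0],[0,0,0,0,0,0,0.0],[0,0,0.01,0,0,0,0.0],[0,0,0.03,0,0,0,0.0],[0,0,0.05,0,0,0,0.0],[0,0,0.04,0,0,0,0.0],[0,0,0,0,0,0,0]]]'
python3 -m creep '[[[-0.008,-0.047,0,0,0,0.123,0.0],[-0.008,-0.047,0,0,0,0.123,0.0],[-0.008,-0.047,0,0,0,0.123,0.0],[-0.008,-0.047,0,0,0,0.123,0.0],[-0.008,-0.047,0,0,0,0.123,0.0],[-0.008,-0.047,0,0,0,0.123,0.0],[-0.006,-0.047,0,0,0,0.123,0.0],[-0.006,-0.051,0,0,0,0.122,0.0]]]'
python3 -m creep '[[[0,0,0,0,0,0,0.0],[0,0,0,0,0,0,0.0]]]'
python3 - <<'E'
from rect import *
import pickle
s,st=snap("wrist");pickle.dump((s,st),open("w2.pkl","wb"))
q,_=snap("top");pickle.dump(q,open("t2.pkl","wb"))
print(st["position"],R.from_quat(st["orientation"]).as_matrix()[:,0],st["q"].round(2),st["t"])
cv2.imwrite("pics/w2.png",np.vstack([cv2.resize(s["img"],(800,600))[:600]]))
E
```

```text
t: 6.5
position: [0.5833, 0.1991, 0.172]
orientation: [0.271, 0.962, 0.002, 0.002]
wrist_force: [0.2, -1.1, -2.8]
grip_width: 0.14
t: 7.5
position: [0.5201, -0.1823, 0.1669]
orientation: [-0.217, 0.976, 0.001, -0.001]
wrist_force: [0.9, -0.1, -4.1]
grip_width: 0.141
t: 7.75
position: [0.5206, -0.1808, 0.1671]
orientation: [-0.214, 0.977, 0.001, -0.001]
wrist_force: [0.9, 0.8, -3.5]
grip_width: 0.143
[ 0.52057631 -0.18084801  0.16710388] [-0.90811295 -0.41872351  0.00122348] [-0.    0.31  0.31  1.82 -0.11  1.03  2.36] 7.75
```

View pics/w2.png

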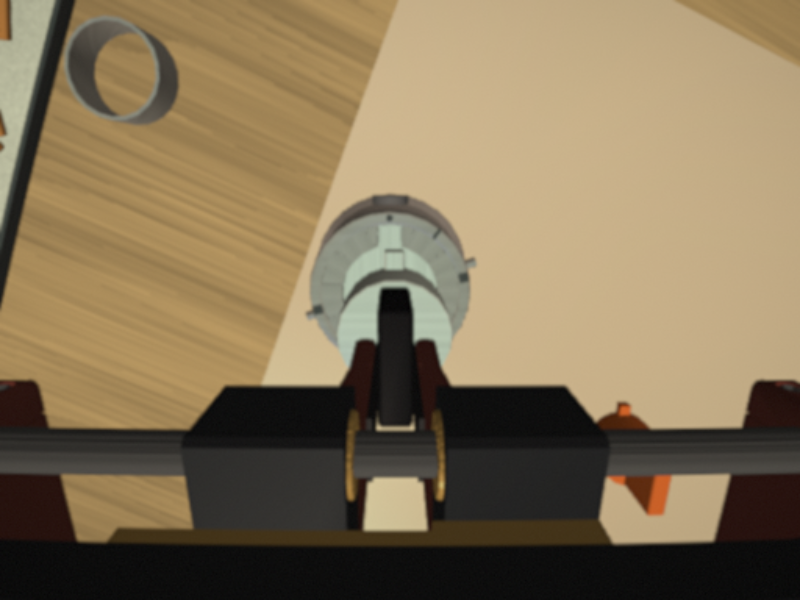

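The lid is held (width 0.141, about 3.5 N). The far lug is at (394,258), and the slot and dot are at (391,235) and (389,217). Rectify at lug-top height and rim height to measure the relative offset with one camera.

```bash
python3 - <<'E'
from rect import *
import pickle
s,st=pickle.load(open("w2.pkl","rb"))
zl=st["position"][2]-.0384
# express in tool xy frame: rectified so up=-tool x: build by rotating frame
def rt(z,half,n,cx):
    Rt=R.from_quat(st["orientation"]).as_matrix();ex=Rt[:,0];ey=Rt[:,1]
    g=np.linspace(-half,half,n)
    # rows: -tool x upward ; cols: +tool y
    A=cx+g;P=np.array(st["position"])[None,None]+A[:,None,None]*ex+g[None,:,None]*ey
    P[...,2]=z
    Rw,cc=cam(s,st);v=(P-cc)@Rw;x=v[...,0]/v[...,2];y=v[...,1]/v[...,2];k=1+s["k1"]*(x*x+y*y)
    return cv2.remap(s["img"],(s["fx"]*x*k+s["cx"]).astype(np.float32),(s["fy"]*y*k+s["cy"]).astype(np.float32),cv2.INTER_CUBIC)
a=rt(.086,.055,400,-.01);b=rt(zl+.008,.055,400,-.01)
o=np.hstack([a,b]);
for i in range(0,400,40): cv2.line(o,(0,i),(8,i),(0,0,255),1);cv2.line(o,(i,0),(i,8),(0,0,255),1);cv2.line(o,(400+i,0),(400+i,8),(0,0,255),1)
cv2.imwrite("pics/w2r.png",o)
E
```

```text
(no output)
```

View pics/w2r.png

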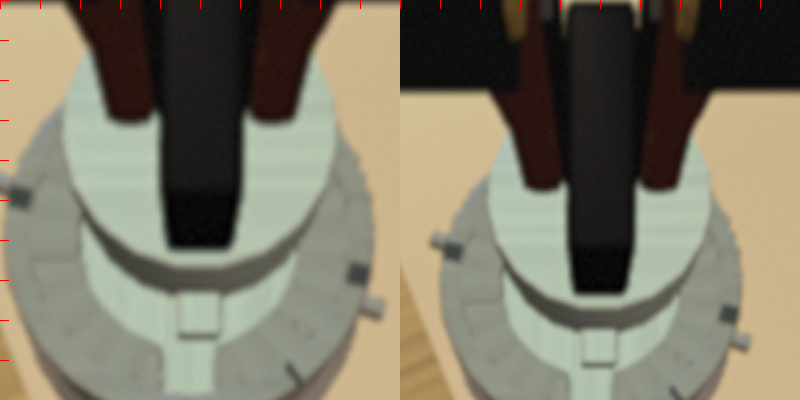

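Same-camera measurement in tool axes: mill centre (0,-3.2) mm from the squares at (18,197) and (358,274), lid centre about (-2,0) mm. The yaw agrees, since the bar mark lies at 37.2° to the tool. Shift by (-0.5,-3.7) mm in the world, go down to just above the rim and recheck.

```bash
python3 -m creep '[[[-0.0005,-0.0037,-0.018,0,0,0,0],[0,0,-0.018,0,0,0,0],[0,0,0,0,0,0,0],[0,0,0,0,0,0,0]]]'
python3 - <<'E'
from rect import *
import pickle
s,st=snap("wrist");pickle.dump((s,st),open("w3.pkl","wb"))
print(st["position"],st["orientation"],st["wrist_force"])
zl=st["position"][2]-.0384
def rt(z,half,n,cx):
    Rt=R.from_quat(st["orientation"]).as_matrix();ex=Rt[:,0];ey=Rt[:,1]
    g=np.linspace(-half,half,n);A=cx+g;P=np.array(st["position"])[None,None]+A[:,None,None]*ex+g[None,:,None]*ey
    P[...,2]=z
    Rw,cc=cam(s,st);v=(P-cc)@Rw;x=v[...,0]/v[...,2];y=v[...,1]/v[...,2];k=1+s["k1"]*(x*x+y*y)
    return cv2.remap(s["img"],(s["fx"]*x*k+s["cx"]).astype(np.float32),(s["fy"]*y*k+s["cy"]).astype(np.float32),cv2.INTER_CUBIC)
cv2.imwrite("pics/w3r.png",np.hstack([rt(.086,.055,400,-.001),rt(zl+.008,.055,400,-.001)]))
E
```

```text
t: 8.35
position: [0.5213, -0.1845, 0.1327]
orientation: [-0.216, 0.976, -0.0, 0.0]
wrist_force: [1.2, 0.9, -3.0]
grip_width: 0.14
[ 0.52126916 -0.18452957  0.13271314] [-2.15524013e-01  9.76498522e-01 -1.50247126e-05  1.91580157e-04] [ 1.22434756  0.87057277 -2.97868927]
```

View pics/w3r.png

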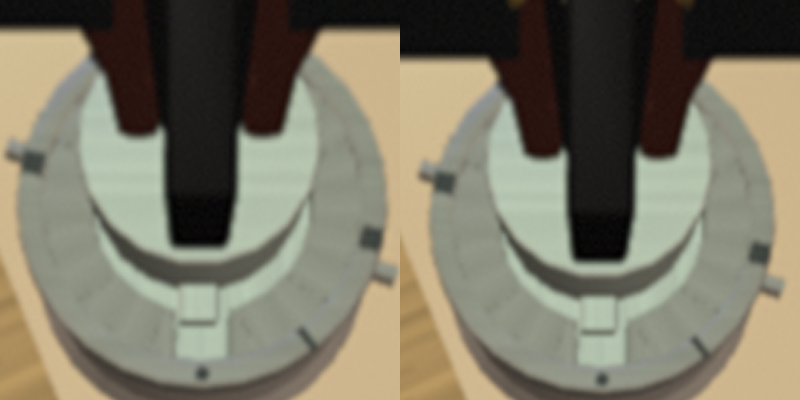

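Now the squares at (33,161) and (371,239) put the mill centre at (-1,+0.7) mm, and the lug puts the lid at (-2,-0.2) mm. The remaining error is about 1.3 mm; correct it by (-1.3,+0.4) mm and descend while watching the force.

```bash
python3 -m creep '[[[-0.0013,0.0004,0,0,0,0,0],[0,0,-0.004,0,0,0,0],[0,0,-0.004,0,0,0,0],[0,0,-0.003,0,0,0,0],[0,0,-0.003,0,0,0,0],[0,0,0,0,0,0,0]]]'
python3 -m creep '[[[0,0,-0.003,0,0,0,0],[0,0,-0.003,0,0,0,0],[0,0,0,0,0,0,0]]]'
```

```text
t: 9.15
position: [0.5192, -0.1849, 0.1179]
orientation: [-0.215, 0.977, 0.0, -0.0]
wrist_force: [0.2, 0.2, -3.6]
grip_width: 0.142
t: 9.52
position: [0.5192, -0.1848, 0.1119]
orientation: [-0.215, 0.977, 0.0, -0.0]
wrist_force: [0.1, -0.9, -3.5]
grip_width: 0.145
```

```bash
python3 -m creep '[[[0,0,-0.0025,0,0,0,0],[0,0,0,0,0,0,0]]]'; python3 -m creep '[[[0,0,-0.001,0,0,0,0],[0,0,0,0,0,0,0]]]';  python3 -m creep '[[[0,0,-0.001,0,0,0,0],[0,0,0,0,0,0,0]]]'
```

```text
t: 9.78
position: [0.5193, -0.1849, 0.1096]
orientation: [-0.215, 0.977, 0.0, -0.0]
wrist_force: [0.2, 0.3, -3.1]
grip_width: 0.141
t: 10.02
position: [0.5194, -0.1849, 0.1087]
orientation: [-0.215, 0.977, 0.0, -0.0]
wrist_force: [0.4, -0.1, -4.1]
grip_width: 0.139
t: 10.28
position: [0.5197, -0.1852, 0.1081]
orientation: [-0.215, 0.977, -0.0, 0.0]
wrist_force: [-0.9, -0.1, -0.8]
grip_width: 0.145
```

Contact at lid bottom ≈ 0.0697 (seat 0.070). Press slightly, then start the twist and see whether the rotor reading shows up.

```bash
python3 -m creep '[[[0,0,-0.0008,0,0,0,0],[0,0,0,0,0,0,0]]]'; python3 -m creep '[[[0,0,0,0,0,-0.1,0],[0,0,0,0,0,-0.1,0],[0,0,0,0,0,0,0]]]'
python3 - <<'E'
from h import *
st=manip.read_state();print({k:v for k,v in st.items() if k not in("joint_velocities","tau")});print([a for a in dir(manip) if a[0]!='_'])
x=R.from_quat(st["orientation"]).as_matrix()[:,0];print(np.degrees(np.arctan2(x[1],x[0])))
E
```

```text
t: 10.52
position: [0.5199, -0.1856, 0.1078]
orientation: [-0.215, 0.977, -0.0, 0.001]
wrist_force: [-1.9, -0.8, 5.0]
grip_width: 0.142
t: 10.9
position: [0.5199, -0.1851, 0.1078]
orientation: [-0.116, 0.993, -0.0, 0.0]
wrist_force: [-1.2, 0.3, 6.0]
grip_width: 0.143
{'t': 10.9, 'q': array([-0.01718341,  0.38292306,  0.34791486,  1.88544567, -0.16355603,
        0.89969059,  2.21223036]), 'position': array([ 0.51985114, -0.18507402,  0.10780813]), 'orientation': array([-1.15726055e-01,  9.93281037e-01, -1.48536138e-04,  4.89435916e-04]), 'wrist_force': array([-1.21932426,  0.3176613 ,  5.96480027]), 'moment': array([0.02792556, 0.41845555, 0.1127541 ]), 'grip_width': 0.14335040597738344}
['Unreachable', 'read_state', 'sign_off', 'snapshot']
-166.70897823588476
```

The torque reading (0.113 N m at a 0.20 rad turn) matches the spring with the 0.07 play. There is no direct rotor reading, so I target a lid turn of about 0.71 (rotor ≈ 0.64).

```bash
python3 -m creep '[[[0,0,0,0,0,-0.1,0],[0,0,0,0,0,-0.1,0],[0,0,0,0,0,-0.1,0],[0,0,0,0,0,-0.1,0],[0,0,0,0,0,-0.1,0],[0,0,0,0,0,0,0],[0,0,0,0,0,0,0],[0,0,0,0,0,0,0]]]'
python3 - <<'E'
from rect import *
q=[]
for i in range(3):
    s,st=snap("wrist");x=R.from_quat(st["orientation"]).as_matrix()[:,0];q.append([np.degrees(np.arctan2(x[1],x[0]))%360,st["moment"][2],*st["wrist_force"],*st["position"]])
print(np.round(q,4),st["grip_width"],st["t"])
c=st["position"][:2]
a=rect(s,st,c,.086,.06,400);b=rect(s,st,c,.144,.06,400)
cv2.imwrite("pics/w4.png",np.hstack([a,b]))
E
```

```text
t: 11.9
position: [0.5199, -0.1837, 0.1078]
orientation: [0.132, 0.991, 0.001, 0.0]
wrist_force: [-1.7, 3.3, 7.7]
grip_width: 0.141
[[ 1.647860e+02  2.737000e-01 -1.740600e+00  3.314300e+00  7.702400e+00
   5.199000e-01 -1.837000e-01  1.078000e-01]
 [ 1.647816e+02  2.255000e-01 -2.554600e+00  4.051300e+00  8.590000e+00
   5.199000e-01 -1.837000e-01  1.078000e-01]
 [ 1.647851e+02  1.840000e-01 -2.353900e+00  3.553800e+00  7.567500e+00
   5.199000e-01 -1.837000e-01  1.078000e-01]] 0.14246313744891428 12.0
```

View pics/w4.png

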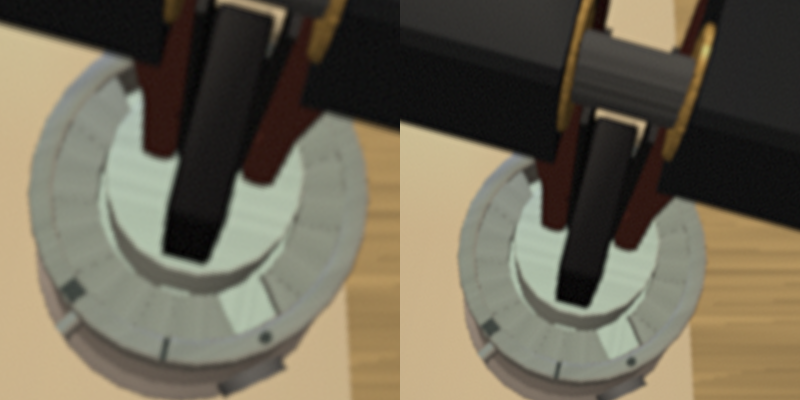

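The lug is under the lip and the bar points at the halfway mark at (165,349). Measure the bar's own angle to rule out slip in the pads.

```bash
python3 - <<'E'
from rect import *
s,st=snap("wrist")
c=st["position"][:2]
a=rect(s,st,c,.1437,.06,1200);g=cv2.GaussianBlur(cv2.cvtColor(a,6),(0,0),3).astype(float)
# bar near end, between fingers' tips and bar end: boundary light lid vs dark bar
L=[];Rr=[]
for r in range(700,800,4):
    row=g[r,400:760];d=np.diff(row);L.append((r,400+np.argmin(d)));Rr.append((r,400+np.argmax(d)))
for P in (L,Rr):
    P=np.array(P);k=np.polyfit(P[:,0],P[:,1],1);e=P[:,1]-np.polyval(k,P[:,0]);P=P[abs(e)<4]
    k=np.polyfit(P[:,0],P[:,1],1);print("yaw",np.degrees(np.arctan(k[0])),len(P),P[0],P[-1])
x=R.from_quat(st["orientation"]).as_matrix()[:,0];print(np.degrees(np.arctan2(x[1],x[0]))-180)
m=[manip.read_state()["moment"][2]]
for _ in range(8): manip.snapshot("top");m.append(manip.read_state()["moment"][2])
print(np.mean(m),np.std(m))
E
```

```text
yaw -14.646437643903047 25 [700 502] [796 476]
yaw 1.4034362370269338e-12 2 [768 620] [772 620]
-15.215114821392433
0.1961959713051696 0.026830272315985573
```

```bash
python3 -m creep '[[[0,0,0,0,0,-0.03,0],[0,0,0,0,0,0,0],[0,0,0,0,0,0,0],[0,0,0,0,0,0,0]]]'
python3 - <<'E'
from h import *
m=[]
for _ in range(8): manip.snapshot("top");st=manip.read_state();m.append(st["moment"][2])
x=R.from_quat(st["orientation"]).as_matrix();print(np.mean(m),np.degrees(np.arctan2(x[1,0],x[0,0]))-180,x[:,2],st["position"],st["wrist_force"],st["grip_width"])
s=manip.snapshot("side");cv2.imwrite("pics/end.png",cv2.resize(s["img"],(800,600),interpolation=2))
E
```

```text
t: 13.0
position: [0.5199, -0.1837, 0.1078]
orientation: [0.147, 0.989, 0.001, 0.0]
wrist_force: [-3.0, 4.1, 7.6]
grip_width: 0.142
0.21943153999086384 -16.931454522638603 [ 7.41510174e-04  1.69197247e-03 -9.99998294e-01] [ 0.51989921 -0.1836561   0.10780172] [-2.32022608  3.61482019  7.26477905] 0.14146232590328905
```

View pics/end.png

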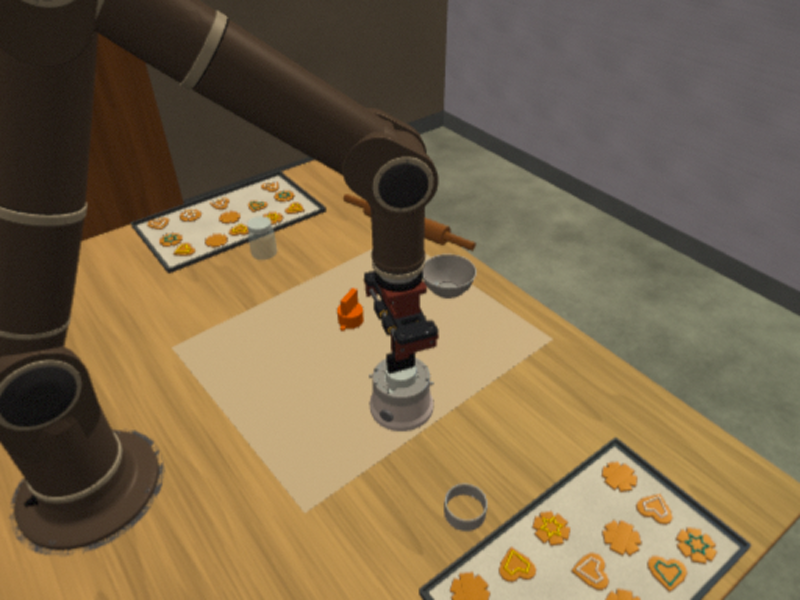

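The side view shows the lid seated in the mill and still gripped at (400,370), with the bowl, cutter, jar and orange lid where they were. Torque is 0.219 N m, against 0.21 expected at halfway.

```bash
python3 -c "
from rig import manip
manip.sign_off()"
```

```text
the job is handed in; nothing more can be done
```

I put the aluminium lid on the mill, twisted it clockwise to the halfway (pulse) position, and handed the job in at about 13.5 s with the lid still gripped at 60 N.

**Last checks:**
- **Seating:** contact came at about z 0.0697 m, against 0.070 m for the seat. The lug was seen under the lip after the twist.
- **Turn:** the tool had turned about 0.73 rad past the slots, which puts the rotor at about 0.65 after the 0.07 rad of play. The spring torque averaged 0.219 N m, against 0.21 N m expected at halfway. The lid never turned far enough to reach the catch pins at 0.95.
- **Upright:** the tool stayed within 0.1° of vertical.
- **Forces:** the readings I took stayed within about 9 N at the wrist.
- **Bystanders:** the bowl, cutter, jar and orange look-alike stand where they were in the side view.

**Disagreements:**
- The rotor reading never appeared in the state, so I inferred the rotor angle from the turn and the torque.
- The two cameras put the mill about 2.5 mm apart, so I aligned the lid to the mill using the wrist camera alone.
- One edge of the grip bar measured about 0.6° behind the tool before the last small turn; the other edge could not be measured. I did not measure it again afterwards.

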